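Close the wheel tin with its inner lid, keep the outer lid in hand

ROBOT

A 7-joint arm with a two-finger parallel gripper is mounted at the origin on the work surface. World frame = base frame: x ahead of the robot, y to its left, z up, the work surface at z = 0. Lengths are in m, angles in rad, forces in N, time in s.
With the tool pointing down it reaches from about 0.425 to 0.875 m from the base axis. Payload 9.9 kg.
Tool frame: the origin (TCP) lies at the centre of the arm's flange, where the gripper is bolted on; the fingertips stand 173 mm ahead of it and the grasp point (between the pads) lies 155 mm ahead of it; z points along the fingers, y is the line along which they close (so a half turn about z gives the same grasp; the last joint's range is limited). The gripper opens to 85 mm and grips with 20 to 120 N. Pads are 22 mm wide; open, the fingers measure 114 mm over their backs; the gripper's body (76 mm by 85 mm) begins 54 mm behind the grasp point. The pads swing forward as they close: fully open they stand 13 mm farther back than shut.
Start: joints at [1.058, 0.576, 0.025, 1.437, -0.015, 1.129, -0.057], TCP at [0.281, -0.614, 0.405] pointing down, gripper open.
Joint ranges: [-2.76, 2.76], [-0.34, 2.15], [-1.52, 1.57], [0.19, 2.46], [-1.09, 4.23], [0.17, 1.99], [-2.82, 2.82]. Speed limits (rad/s): [2.22, 2.22, 3.01, 3.01, 3.14, 3.14, 3.14].

INTERFACE

Orientations are given as a unit quaternion [x, y, z, w].
In Python, from cell import state, optics, ticket gives the robot as it stands. The module is installed in compiled form; this text tells all that it offers.
- The arm moves only by the tool apply_moves, never from a script. Its argument "commands" is a list of rows, each an object of numbers: "ax", "ay", "az": the turn, a rotation vector about the tool's x, y, z in rad; "tx", "ty", "tz": the shift along the tool's x, y, z in m; "claw": the finger opening in m, from 0 to 0.0854. A call has 1 to 20 rows; each row is the pose to reach, as a shift and turn from the pose commanded when the call began, along the tool's axes at that moment; what a row does not reach only later rows make up. A row lasts 1/8 s, in which the tool goes at most 62.5 mm and 10.7 degrees, less where a joint would pass 70% of its speed; a pose out of reach is approached as far as the arm can. A call with a gripper value outside its range is refused whole. The fingers move at their own pace and stop on an object; "squeeze" is the grip in N (left out, the last holds). Time passes only in rows, so rows that repeat a pose let the fingers close. It gives the time, the measured TCP pose, the force and the opening at its end, in the units of the state.
- state(): the state, without advancing time (a new reading comes with each control period).
- optics.get_image(name): name is "scene" or "side" or "wrist"; returns a dict with "img" (480x640x3 uint8, blue, green, red), "K" (3x3 intrinsics, pixels), "R" (3x3) and "t" (3): a world point X has camera coordinates R X + t. Camera axes: x right, y down, z forward; pixel columns grow to the right and rows downward; lengths in m; the calibration is good to about 2 mm. A picture is of the moment at which its call begins. There is no depth.
- ticket.job_done(): hands the job in, once; it reports no verdict.
Trained networks look in a picture, given as the dict that the camera call returned (one of the last four; its "shot" number tells which), for a name from the list of things; names that differ only in an ending like _2 or _b are one class to them, and where a whole thing is asked for, a point or a joint stands for the part that bears it (a point fixed in the world has none). Each returns a list of dicts, best first, with "conf" (0 to 1); they miss things now and then, are a little off and sometimes report something else, mostly with a low value. They report only what shows in the picture. A call takes as long as a camera call. They do not tell look-alikes from the thing itself.
- optics.cut_out(target, picture): "region" (480x640 bool, what is visible of it) and "box" ([left, top, right, bottom] in pixels, round what is visible of it).
The state is a dict: "clock": time; "qpos": joint angles; "joint_velocities": joint speeds; "tau": joint torques, N m; "tcp_pos": TCP position; "eef_rot": TCP orientation; "force": force on the tool from outside, world axes, zero at the start; "wrist_torque": the same for the moment, N m; "width": opening from 0.0 (shut) to 1.0 (fully open).
Only numpy, scipy, OpenCV 4.12 (cv2) and the standard library are available. Lean on these libraries where they do the work, as an engineer would, in place of code of your own. Each camera call takes 0.05 s, during which the arm holds its last target. There are 200 camera calls.

TASK

The square tin of grinding wheels stands open; its two nested lids, the yellow inner one locked under the green outer one, sit beside it. Lift the pair together by the black knob, lower it gently onto the tin until it is fully home, turn the knob anticlockwise (seen from above) to its stop so that its wing lines up with the white dots, and lift the outer lid off alone, leaving the inner lid seated and undisturbed. Finish while still holding the outer lid level and still over the tin, at least 10 cm above where it sat, and leave everything else on the bench where it is.

Things in the scene. Friction and masses are not known exactly. Their poses are not given: they have to be found in the camera images.
- tin: open square steel tin, 144 x 144 mm outside, 138 x 138 mm inside, 90 mm high, fixed to the bench; origin at its underside centre, z up, x and y square to its walls. Two red wheels lie inside, tops 46 mm above the bench, clear of the lids. It may stand on either side of the bench, the lids on the other. The lids fit at any of the four quarter turns.
- tin_mouth (a point): centre of the tin's open mouth, level with its rim, 90 mm above the tin's origin
- outer_lid: green outer lid, loose, about 0.3 kg with knob: plate 162 x 162 x 4 mm, skirt 14 mm deep (154 mm wide inside). Origin at the centre of the skirt's lower edge; plate top 18 mm above. Starts flat on the inner lid, origin 6 mm above that one's. White dots on its x axis: knob free; red dots: knob locked. Seated with the inner lid on the tin its origin is 80 mm above the bench.
- inner_lid: yellow inner lid, loose, about 0.3 kg, under the outer: flange 150 x 150 x 4 mm; skirt below it 16 mm deep, 130 mm wide at top, 124 at foot, enters the mouth; flange rests on the tin's rim. Origin at the centre of the skirt's foot (on the bench at first), 74 mm above the bench when home. Slot 60 x 24 mm along its x axis. Starts square to the outer lid; 2 mm of play each way.
- knob_grip (a point): centre of the black knob's upright wing: 56 mm long (this point's x axis), 14 mm thick (y), 32 mm high (z up). It lies over the outer lid's centre, 44 mm above that lid's origin, 26 mm above its plate's top; 10 mm of air between plate and wing, around a 12 mm stem.
- knob (a joint): turn of the knob against the outer lid, rad; grows anticlockwise seen from above; stops at 0 and 1.4; starts at 0 to 0.2. A cross-bar on its foot, along the wing, lies 2 mm under the inner lid's plate: below 0.8 it carries the inner lid; above 1.2 it passes the slot. At 1.4 the wing lies along the outer lid's x. Friction 0.06 N m, no spring: in the air the lids turn with the knob.
- red_wheel_a: red grinding wheel, 100 mm across, 20 mm thick, lying flat; under red_wheel_b; origin at its underside centre; bystander
- red_wheel_b: a second such red wheel lying on top of red_wheel_a; origin at its underside centre; bystander
- white_wheel: whitish grinding wheel, 120 mm across, 25 mm thick, lying flat; origin at its underside centre; bystander
- wrench: steel spanner 150 mm long lying roughly along x between the tin and the lids; origin at its underside centre; bystander
- carton: brown carton 90 x 120 x 70 mm high; origin at its underside centre; bystander
- flange: steel ring 52 mm across, 12 mm thick, lying flat; origin at its underside centre; bystander
- spray_can: can 54 mm across, 150 mm high; origin at its underside centre; bystander
Mind the look-alikes: they are no part of the job. Of the things that look like the tin, the smallest one is meant.

How it is judged:
By the outcome, as a careful person would: the job done as asked, in the order asked, and still so for the second after the job is handed in, while the arm keeps its last pose, push and grip.
It also fails if it takes over 62 s, if anything falls off the work surface, if the arm or the gripper's body presses on something with over 40 N, if the wrist force passes 120 N, or if a joint passes its speed limit or range.

## Working session

There is one attempt and no reset: what is moved stays moved. The work goes in short steps, Python scripts to look and compute and a tool call to move; the robot and the scene stay as the last step left them, time stands still between calls to the robot, and variables do not carry over. Pictures are saved under pics/ and viewed, on a budget of 10 in all, crops included, one or two more only if the job needs it, and the job is handed in when it is done.

Besides the shell and the picture viewer there is one more tool, called after "Request:" as name(argument=value, ...) on one line, values as JSON. apply_moves: Moves the arm, as the interface text tells. Its arguments: {"type":"object","properties":{"commands":{"type":"array"},"squeeze":{"type":"number"}},"required":["commands"]}

```bash
mkdir -p pics
python3 - <<'E'
from cell import state, optics
import cv2, numpy as np
s=state(); print(s['clock'],s['tcp_pos'],s['eef_rot'],s['width'],s['force'])
for n in ['scene','side']:
    p=optics.get_image(n); cv2.imwrite(f'pics/{n}0.png',p['img']); print(n,p['K'].tolist(),p['R'].round(4).tolist(),p['t'].round(4).tolist())
    for t in ['tin','outer_lid','inner_lid','knob_grip']:
        print(t,[(round(d['conf'],2),[round(float(v)) for v in d['box']]) for d in optics.cut_out(t,p)])
E
```

```text
0.0 [ 0.28058731 -0.61373204  0.40383795] [ 9.77102102e-01  2.12769347e-01 -2.17296930e-04 -8.00090945e-04] 1.0000643022375983 [-0.24743508  0.29206356  0.27907484]
scene [[499.0820098651051, 0.0, 322.2799693338356], [0.0, 499.0820098651051, 242.79336222537725], [0.0, 0.0, 1.0]] [[-0.0583, 0.9982, 0.0113], [0.8594, 0.0559, -0.5083], [-0.508, -0.0199, -0.8611]] [0.1237, -0.4065, 1.5293]
tin [(0.96, [410, 120, 510, 219]), (0.77, [237, 119, 311, 204]), (0.61, [403, 221, 493, 299])]
outer_lid [(0.84, [224, 227, 301, 294])]
inner_lid [(0.47, [325, 360, 367, 378])]
knob_grip [(0.65, [246, 241, 271, 262])]
side [[542.5100009820952, 0.0, 312.6014285928552], [0.0, 542.5100009820952, 247.14751560917685], [0.0, 0.0, 1.0]] [[0.9991, -0.0395, -0.0147], [-0.0399, -0.7708, -0.6358], [0.0138, 0.6358, -0.7717]] [-0.5345, -0.0148, 1.3301]
tin [(0.96, [159, 104, 254, 201]), (0.93, [277, 123, 350, 202]), (0.61, [132, 248, 243, 364])]
outer_lid [(0.19, [311, 292, 328, 316])]
inner_lid [(0.2, [278, 129, 348, 195])]
knob_grip [(0.69, [310, 292, 327, 319])]
```

View pics/scene0.png

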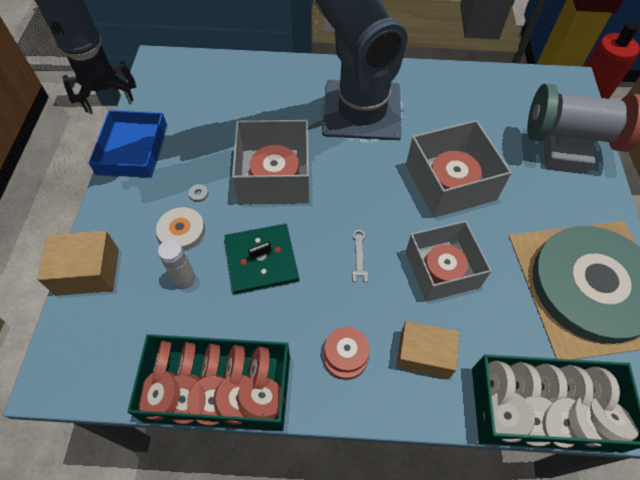

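View pics/side0.png

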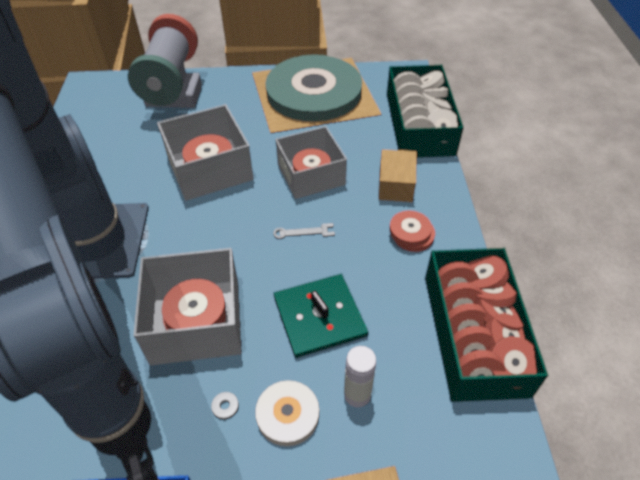

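The target is the small tin at scene (447,260) / side (312,162). The lid pair is at scene (262,257) / side (320,312). The wing lies along the red dots (locked), and the white-dot axis runs roughly along world x. Next I fit the poses by silhouette.

```bash
cat > h.py <<'E'
import cv2, numpy as np
from scipy.optimize import minimize
from cell import state, optics
def proj(p,X):
    c=np.atleast_2d(X)@p['R'].T+p['t']; u=c@p['K'].T; return u[:,:2]/u[:,2:]
def ray(p,uv,z):
    d=p['R'].T@np.linalg.solve(p['K'],[uv[0],uv[1],1]); o=-p['R'].T@p['t']; return o+d*(z-o[2])/d[2]
def box(q,w,z0,z1):
    a=np.array([[i,j] for i in(-1,1) for j in(-1,1)])*w/2; c,s=np.cos(q[2]),np.sin(q[2])
    a=a@np.array([[c,s],[-s,c]])+q[:2]
    return np.vstack([np.c_[a,np.full(4,z)] for z in(z0,z1)])
def sil(p,X):
    m=np.zeros((480,640),np.uint8); h=cv2.convexHull(proj(p,X).astype(np.float32))
    cv2.fillConvexPoly(m,np.round(h*16).astype(np.int32),1,shift=4); m=cv2.GaussianBlur(m.astype(np.float32),(0,0),1.); return m
def hull(m):
    m=cv2.morphologyEx(m.astype(np.uint8),cv2.MORPH_OPEN,np.ones((3,3)))
    cs,_=cv2.findContours(m,cv2.RETR_EXTERNAL,cv2.CHAIN_APPROX_NONE); c=max(cs,key=cv2.contourArea)
    o=np.zeros((480,640),np.uint8); cv2.fillConvexPoly(o,cv2.convexHull(c),1); return o
def green(p,b):
    hsv=cv2.cvtColor(p['img'],cv2.COLOR_BGR2HSV); m=(hsv[...,0]>62)&(hsv[...,0]<92)&(hsv[...,1]>140)
    k=np.zeros_like(m); k[b[1]:b[3],b[0]:b[2]]=1; return hull(m&k)
def fit(pm,q0,w,z0,z1):
    ms=[(p,cv2.GaussianBlur(m.astype(np.float32),(0,0),1.)) for p,m in pm]
    f=lambda q: sum(((sil(p,box(q,w,z0,z1))-m)**2).sum() for p,m in ms)
    r=minimize(f,q0,method='Nelder-Mead',options=dict(initial_simplex=np.array(q0)+np.array([[0,0,0],[.015,0,0],[0,.015,0],[0,0,.15]]),xatol=1e-5,fatol=.1))
    return r.x.round(4),[round(float(((sil(p,box(r.x,w,z0,z1))-m)**2).sum())) for p,m in ms],[int(m.sum()) for p,m in pm]
E
python3 - <<'E'
from h import *
S=optics.get_image('scene')
tm=lambda p,c:hull(min((d for d in optics.cut_out('tin',p)),key=lambda d:np.hypot((d['box'][0]+d['box'][2])/2-c[0],(d['box'][1]+d['box'][3])/2-c[1]))['region'])
ts=tm(S,(447,260)); D=optics.get_image('side'); td=tm(D,(312,162))
gs=green(S,(215,215,310,300)); gd=green(D,(265,265,375,360))
t0=ray(S,(447,255),.06); l0=ray(S,(262,258),.015); print(t0,l0)
for nm,a,b,q,arg in(('tin',ts,td,t0,(.144,0,.09)),('lid',gs,gd,l0,(.162,.006,.024))):
    q=[q[0],q[1],.3]
    print(nm,fit([(S,a)],q,*arg),fit([(D,b)],q,*arg),fit([(S,a),(D,b)],q,*arg))
for p,uv in((S,[(258,240),(264,271),(240,263),(279,250)]),(D,[(300,317),(339,306),(309,296),(330,327)])):
    print([ray(p,u,.024)[:2].round(3).tolist() for u in uv])
print('wing scene top', ray(S,(250,253),.06),ray(S,(271,244),.06))
E
```

```text
[0.52930646 0.20787358 0.06      ] [ 0.54193986 -0.24317625  0.015     ]
tin (array([0.5355, 0.2084, 0.3106]), [27], [4988]) (array([0.5375, 0.2082, 0.3222]), [5], [3921]) (array([0.5369, 0.2082, 0.3212]), [27, 8], [4988, 3921])
lid (array([ 0.5397, -0.2472,  0.2834]), [34], [3916]) (array([ 0.5401, -0.2443,  0.2745]), [111], [5013]) (array([ 0.5396, -0.2449,  0.2785]), [57, 109], [3916, 5013])
[[0.496, -0.258], [0.582, -0.233], [0.564, -0.294], [0.521, -0.202]]
[[0.498, -0.258], [0.583, -0.234], [0.519, -0.205], [0.561, -0.285]]
wing scene top [ 0.55448604 -0.26648356  0.06      ] [ 0.52621876 -0.21888136  0.06      ]
```

```bash
cat >> h.py <<'E'
from scipy.spatial.transform import Rotation as Ro
def down(yaw):
    c,s=np.cos(yaw),np.sin(yaw); return Ro.from_matrix(np.array([[c,s,0],[s,-c,0],[0,0,-1]]))
def delta(pos,yaw,s=None):
    s=s or state(); R0=Ro.from_quat(s['eef_rot']); t=R0.inv().apply(np.array(pos)-s['tcp_pos']); r=(R0.inv()*down(yaw)).as_rotvec()
    print('clock',s['clock'],'pos',np.round(s['tcp_pos'],4),'yaw',round(tyaw(s),4),'q7',round(s['qpos'][6],3),'F',np.round(s['force'],1),'M',np.round(s['wrist_torque'],2),'w',round(s['width'],3))
    print('t',t.round(4),'a',r.round(4))
def tyaw(s):
    x=Ro.from_quat(s['eef_rot']).as_matrix()[:,0]; return np.arctan2(x[1],x[0])
E
python3 -c "
from h import *
delta([.5397,-.2455,.40],2.10)"
```

```text
clock 0.7 pos [ 0.2807 -0.6139  0.4047] yaw 0.4289 q7 -0.056 F [ 0.6  0.3 -0.3] M [-0.03  0.05  0.02] w 0.998
t [ 0.3888 -0.2273  0.0047] a [-0.     -0.     -1.6711]
```

Request:
apply_moves(commands=[{"tx":0.389,"ty":-0.227,"tz":0.005,"az":-1.671},{"tx":0.389,"ty":-0.227,"tz":0.005,"az":-1.671},{"tx":0.389,"ty":-0.227,"tz":0.005,"az":-1.671},{"tx":0.389,"ty":-0.227,"tz":0.005,"az":-1.671},{"tx":0.389,"ty":-0.227,"tz":0.005,"az":-1.671},{"tx":0.389,"ty":-0.227,"tz":0.005,"az":-1.671},{"tx":0.389,"ty":-0.227,"tz":0.005,"az":-1.671},{"tx":0.389,"ty":-0.227,"tz":0.005,"az":-1.671},{"tx":0.389,"ty":-0.227,"tz":0.005,"az":-1.671},{"tx":0.389,"ty":-0.227,"tz":0.005,"az":-1.671},{"tx":0.389,"ty":-0.227,"tz":0.005,"az":-1.671},{"tx":0.389,"ty":-0.227,"tz":0.005,"az":-1.671},{"tx":0.389,"ty":-0.227,"tz":0.005,"az":-1.671}])

```text
$.commands[0]: bad value
```

Run:
```python
from h import *
delta([.5397,-.2455,.40],2.10)
W=optics.get_image('wrist'); cv2.imwrite('pics/w1.png',W['img']); np.savez('w1.npz',**{k:W[k] for k in('img','K','R','t')})
print('cam',(-W['R'].T@W['t']).round(3))
for n in('outer_lid','knob_grip'): print(n,[(round(d['conf'],2),np.round(d['box']).tolist()) for d in optics.cut_out(n,W)])
g=green(W,(0,0,640,480)); print(g.sum()); print(fit([(W,g)],[.54,-.245,.2785],.162,.006,.024))
print(proj(W,box([.54,-.245,.2785],.162,.006,.024)).round(0).tolist())
```

```text
clock 0.7 pos [ 0.2807 -0.6139  0.4047] yaw 0.4289 q7 -0.056 F [ 0.6  0.3 -0.3] M [-0.03  0.05  0.02] w 0.998
t [ 0.3888 -0.2273  0.0047] a [-0.     -0.     -1.6711]
cam [ 0.35  -0.581  0.374]
outer_lid []
knob_grip [(0.41, [121.0, 12.0, 187.0, 85.0])]Traceback (most recent call last):
  File "<stdin>", line 6, in <module>
  File "h.py", line 21, in green
    k=np.zeros_like(m); k[b[1]:b[3],b[0]:b[2]]=1; return hull(m&k)
                                                         ~~~~^^^^^
  File "h.py", line 17, in hull
    cs,_=cv2.findContours(m,cv2.RETR_EXTERNAL,cv2.CHAIN_APPROX_NONE); c=max(cs,key=cv2.contourArea)
                                                                        ~~~^^^^^^^^^^^^^^^^^^^^^^^^
ValueError: max() iterable argument is empty
```

View pics/w1.png

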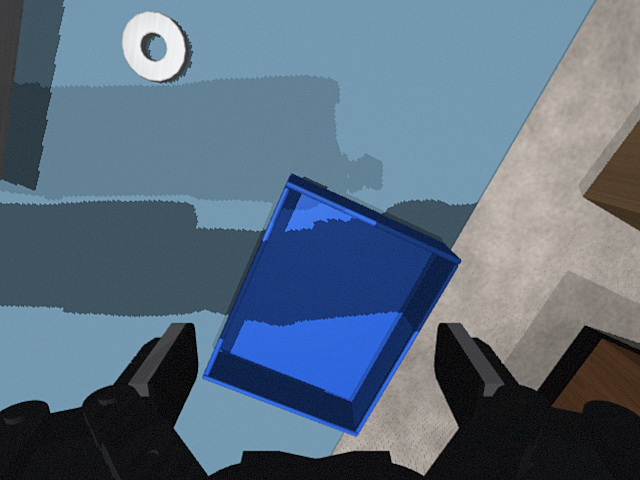

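The call was refused, so nothing moved and the picture shows the blue box under the start pose. I'll retry with all fields given.

Request:
apply_moves(commands=[{"ax":0,"ay":0,"az":-1.671,"tx":0.389,"ty":-0.227,"tz":0.005,"claw":0.085}])

```text
clock: 0.98
tcp_pos: [0.3134, -0.5655, 0.4035]
eef_rot: [0.954, 0.301, -0.002, 0.001]
force: [1.8, 0.7, -0.3]
width: 0.999
```

```bash
python3 -c "
from h import *
delta([.5397,-.2455,.40],2.10)"
```

```text
clock 0.975 pos [ 0.3134 -0.5655  0.4035] yaw 0.6118 q7 0.018 F [ 1.8  0.7 -0.3] M [ 0.02 -0.09 -0.03] w 0.999
t [ 0.3691 -0.132   0.0021] a [-0.0021  0.0033 -1.4882]
```

Request:
apply_moves(commands=[{"ax":0,"ay":0,"az":-1.488,"tx":0.369,"ty":-0.132,"tz":0.002,"claw":0.085},{"ax":0,"ay":0,"az":-1.488,"tx":0.369,"ty":-0.132,"tz":0.002,"claw":0.085},{"ax":0,"ay":0,"az":-1.488,"tx":0.369,"ty":-0.132,"tz":0.002,"claw":0.085},{"ax":0,"ay":0,"az":-1.488,"tx":0.369,"ty":-0.132,"tz":0.002,"claw":0.085},{"ax":0,"ay":0,"az":-1.488,"tx":0.369,"ty":-0.132,"tz":0.002,"claw":0.085},{"ax":0,"ay":0,"az":-1.488,"tx":0.369,"ty":-0.132,"tz":0.002,"claw":0.085},{"ax":0,"ay":0,"az":-1.488,"tx":0.369,"ty":-0.132,"tz":0.002,"claw":0.085},{"ax":0,"ay":0,"az":-1.488,"tx":0.369,"ty":-0.132,"tz":0.002,"claw":0.085},{"ax":0,"ay":0,"az":-1.488,"tx":0.369,"ty":-0.132,"tz":0.002,"claw":0.085},{"ax":0,"ay":0,"az":-1.488,"tx":0.369,"ty":-0.132,"tz":0.002,"claw":0.085},{"ax":0,"ay":0,"az":-1.488,"tx":0.369,"ty":-0.132,"tz":0.002,"claw":0.085}])

```text
clock: 2.35
tcp_pos: [0.5413, -0.2421, 0.4021]
eef_rot: [0.497, 0.868, -0.0, 0.0]
force: [-0.4, -0.4, -0.0]
width: 0.995
```

Run:
```python
from h import *
delta([.5397,-.2455,.40],2.10)
W=optics.get_image('wrist'); cv2.imwrite('pics/w2.png',W['img']); np.savez('w2.npz',**{k:W[k] for k in('img','K','R','t')})
print('cam',(-W['R'].T@W['t']).round(3))
for n in('outer_lid','knob_grip'): print(n,[(round(d['conf'],2),np.round(d['box']).tolist()) for d in optics.cut_out(n,W)])
print(proj(W,box([.54,-.245,.2785],.162,.006,.024)).round(0).tolist())
g=green(W,(0,0,640,480)); print(g.sum()); print(fit([(W,g)],[.54,-.245,.2785],.162,.006,.024))
```

```text
clock 2.35 pos [ 0.5413 -0.2421  0.4021] yaw 2.1014 q7 0.639 F [-0.4 -0.4 -0. ] M [-0.    0.   -0.01] w 0.995
t [-0.0021 -0.0031  0.0021] a [-0.0001  0.0001  0.0014]
cam [ 0.502 -0.175  0.372]
outer_lid [(0.91, [203.0, 95.0, 432.0, 319.0]), (0.47, [238.0, 364.0, 301.0, 461.0])]
knob_grip [(0.83, [303.0, 187.0, 326.0, 262.0]), (0.15, [237.0, 366.0, 302.0, 464.0])]
[[209.0, 272.0], [243.0, 96.0], [372.0, 310.0], [426.0, 146.0], [204.0, 279.0], [239.0, 95.0], [375.0, 319.0], [432.0, 147.0]]
34308
(array([ 0.5399, -0.2435,  0.2863]), [130], [34308])
```

View pics/w2.png

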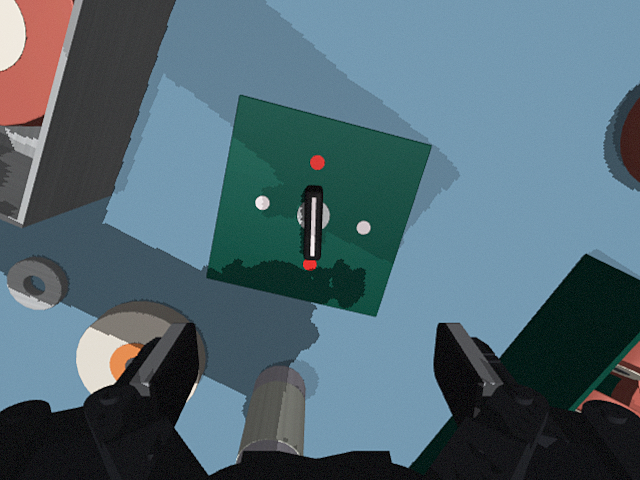

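Wrist view: the plate is at (204..432, 95..319). The wing's white top stripe runs (314,197)–(312,257), and the white dots are at (262,203) and (363,228). I'll take the wing yaw and the clearances from these.

Run:
```python
from h import *
W=dict(np.load('w2.npz'))
im=W['img']; hsv=cv2.cvtColor(im,cv2.COLOR_BGR2HSV)
m=np.zeros((480,640),bool); m[188:265,304:324]=1; m&=(im.min(2)>150)
ys,xs=np.nonzero(m); pts=np.array([ray(W,(x,y),.066)[:2] for x,y in zip(xs,ys)]); c=pts.mean(0); u=np.linalg.svd(pts-c)[2][0]
e=(pts-c)@u; print(len(pts),xs.min(),xs.max(),ys.min(),ys.max(),'stripe c',c,'yaw',np.arctan2(u[1],u[0])%np.pi,'len',np.ptp(e))
w=[ray(W,p,.024)[:2] for p in((262,203),(363,228),(318,162),(310,265))]; d=w[1]-w[0]; print('white',np.arctan2(d[1],d[0])%np.pi,np.hypot(*d),(w[0]+w[1])/2,(w[2]+w[3])/2)
delta([.5402,-.244,.205],2.10)
```

```text
246 310 323 198 255 stripe c [ 0.54015619 -0.24258665] yaw 2.0257035281367712 len 0.045288480976305556
white 0.28246741211564275 0.090305050344686 [ 0.54012128 -0.24442143] [ 0.54071774 -0.2439357 ]
clock 2.5 pos [ 0.5414 -0.2419  0.4021] yaw 2.103 q7 0.64 F [-0.5 -0.4 -0. ] M [ 0.04 -0.   -0.01] w 0.994
t [-0.0012 -0.0021  0.1971] a [-0.      0.0001  0.003 ]
```

Run:
```python
from h import *
W=dict(np.load('w2.npz')); im=W['img']
m=((im.min(2)>150)).astype(np.uint8); m[:188]=0;m[262:]=0;m[:,:308]=0;m[:,319:]=0
n,l,st,_=cv2.connectedComponentsWithStats(m); k=1+st[1:,4].argmax(); print(st[1:].tolist())
ys,xs=np.nonzero(l==k); pts=np.array([ray(W,(x,y),.066)[:2] for x,y in zip(xs,ys)]); c=pts.mean(0); u=np.linalg.svd(pts-c)[2][0]
print('c',c,'yaw',np.arctan2(u[1],u[0])%np.pi)
```

```text
[[310, 198, 6, 58, 216]]
c [ 0.53980027 -0.24386332] yaw 2.064645442489633
```

Request:
apply_moves(commands=[{"ax":0,"ay":0,"az":0.038,"tx":-0.001,"ty":-0.002,"tz":0.05,"claw":0.085},{"ax":0,"ay":0,"az":0.038,"tx":-0.001,"ty":-0.002,"tz":0.1,"claw":0.06},{"ax":0,"ay":0,"az":0.038,"tx":-0.001,"ty":-0.002,"tz":0.14,"claw":0.06},{"ax":0,"ay":0,"az":0.038,"tx":-0.001,"ty":-0.002,"tz":0.14,"claw":0.06},{"ax":0,"ay":0,"az":0.038,"tx":-0.001,"ty":-0.002,"tz":0.14,"claw":0.06}])

```text
clock: 3.12
tcp_pos: [0.5409, -0.2437, 0.2634]
eef_rot: [0.512, 0.859, 0.0, 0.001]
force: [0.5, -0.4, 0.8]
width: 0.702
```

Run:
```python
from h import *
delta([.5400,-.2438,.205],2.065)
```

```text
clock 3.125 pos [ 0.5409 -0.2437  0.2634] yaw 2.0661 q7 0.52 F [ 0.5 -0.4  0.8] M [-0.01  0.03  0.01] w 0.702
t [ 0.0004 -0.0009  0.0584] a [0.0012 0.0011 0.0011]
```

Request:
apply_moves(commands=[{"ax":0.001,"ay":0.001,"az":0.001,"tx":0.0,"ty":-0.001,"tz":0.03,"claw":0.06},{"ax":0.001,"ay":0.001,"az":0.001,"tx":0.0,"ty":-0.001,"tz":0.058,"claw":0.06},{"ax":0.001,"ay":0.001,"az":0.001,"tx":0.0,"ty":-0.001,"tz":0.058,"claw":0.06},{"ax":0.001,"ay":0.001,"az":0.001,"tx":0.0,"ty":-0.001,"tz":0.058,"claw":0.03},{"ax":0.001,"ay":0.001,"az":0.001,"tx":0.0,"ty":-0.001,"tz":0.058,"claw":0.015},{"ax":0.001,"ay":0.001,"az":0.001,"tx":0.0,"ty":-0.001,"tz":0.058,"claw":0.005},{"ax":0.001,"ay":0.001,"az":0.001,"tx":0.0,"ty":-0.001,"tz":0.058,"claw":0.0},{"ax":0.001,"ay":0.001,"az":0.001,"tx":0.0,"ty":-0.001,"tz":0.058,"claw":0.0},{"ax":0.001,"ay":0.001,"az":0.001,"tx":0.0,"ty":-0.001,"tz":0.058,"claw":0.0}], squeeze=50)

```text
clock: 4.25
tcp_pos: [0.5398, -0.2443, 0.2054]
eef_rot: [0.513, 0.859, -0.0, 0.0]
force: [-0.9, 0.8, 7.5]
width: 0.155
```

Run:
```python
from h import *
delta([.5400,-.2438,.255],2.065)
```

```text
clock 4.25 pos [ 0.5398 -0.2443  0.2054] yaw 2.0651 q7 0.477 F [-0.9  0.8  7.5] M [ 0.04  0.17 -0.01] w 0.155
t [ 0.0003  0.0004 -0.0496] a [0.0002 0.0007 0.0001]
```

Request:
apply_moves(commands=[{"ax":0,"ay":0.0,"az":0,"tx":0.0,"ty":0,"tz":-0.005,"claw":0.0},{"ax":0,"ay":0,"az":0,"tx":0.0,"ty":0,"tz":-0.01,"claw":0.0},{"ax":0,"ay":0,"az":0,"tx":0.0,"ty":0,"tz":-0.03,"claw":0.0},{"ax":0,"ay":0,"az":0,"tx":0.0,"ty":0,"tz":-0.06,"claw":0.0},{"ax":0,"ay":0,"az":0,"tx":0.0,"ty":0,"tz":-0.1,"claw":0.0},{"ax":0,"ay":0,"az":0,"tx":0.0,"ty":0,"tz":-0.14,"claw":0.0},{"ax":0,"ay":0,"az":0,"tx":0.0,"ty":0,"tz":-0.17,"claw":0.0},{"ax":0,"ay":0,"az":0,"tx":0.0,"ty":0,"tz":-0.175,"claw":0.0},{"ax":0,"ay":0,"az":0,"tx":0.0,"ty":0,"tz":-0.175,"claw":0.0}])

```text
clock: 5.38
tcp_pos: [0.5391, -0.2442, 0.3781]
eef_rot: [0.513, 0.859, -0.0, -0.001]
force: [-0.8, -0.2, -7.6]
width: 0.157
```

Run:
```python
from h import *
delta([.5369,.2082,.38],2.065+.036)
W=optics.get_image('wrist'); cv2.imwrite('pics/w3.png',W['img']); np.savez('w3.npz',**{k:W[k] for k in('img','K','R','t')})
```

```text
clock 5.375 pos [ 0.5391 -0.2442  0.3781] yaw 2.0652 q7 0.596 F [-0.8 -0.2 -7.6] M [0.04 0.01 0.02] w 0.157
t [ 0.3993  0.2127 -0.0016] a [-0.002  -0.0019 -0.0358]
```

View pics/w3.png

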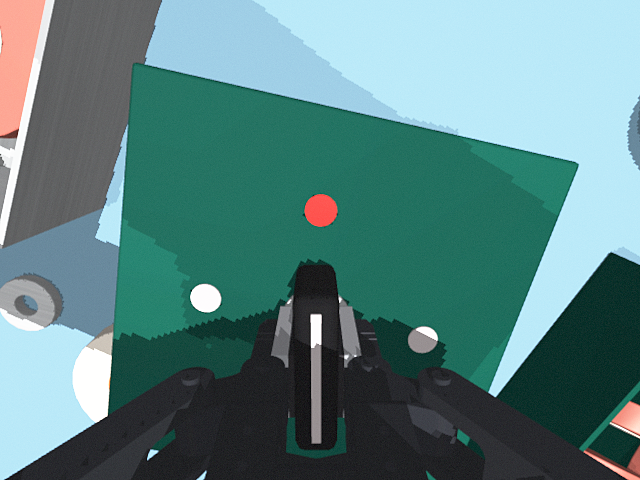

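The pair is lifted. The plate corners are at (134,64) and (578,163), and the white dots at (206,298) and (423,340). From these I measure the lid's yaw and centre in the hand.

Run:
```python
from h import *
W=dict(np.load('w3.npz')); z=.3781-.155-.026
m=W['img'].min(2)
def blob(c,r=20):
    im=W['img'].astype(int)
    k=np.zeros((480,640),np.uint8); k[c[1]-r:c[1]+r,c[0]-r:c[0]+r]=1
    g=((im[...,2]>im[...,1]*0.8)&(im[...,2]>120)&(k>0)); ys,xs=np.nonzero(g); return xs.mean(),ys.mean(),g.sum()
b=[blob(c) for c in((206,298),(423,340),(321,210))]; print(b)
w=[ray(W,p[:2],z)[:2] for p in b]; d=w[1]-w[0]; print('yaw',np.arctan2(d[1],d[0]),'len',np.hypot(*d),'mid',(w[0]+w[1])/2)
c=[ray(W,p,z)[:2] for p in((134,64),(578,163))]; d=c[1]-c[0]; print('edge yaw',np.arctan2(d[1],d[0]),'len',np.hypot(*d)); n=np.array([-d[1],d[0]])/np.hypot(*d); print('center from edge',(c[0]+c[1])/2-n*.081,(c[0]+c[1])/2+n*.081)
```

```text
[(np.float64(205.2981455064194), np.float64(297.66619115549213), np.int64(701)), (np.float64(422.40806451612906), np.float64(339.1274193548387), np.int64(620)), (np.float64(320.49413145539904), np.float64(209.9718309859155), np.int64(852))]
yaw 0.28708164500514466 len 0.09026784934489597 mid [ 0.5386621  -0.24347381]
edge yaw 0.28668342540295966 len 0.1595519604328566
center from edge [ 0.53890778 -0.24390583] [ 0.49309863 -0.08851754]
```

Request:
apply_moves(commands=[{"ax":0,"ay":0,"az":-0.034,"tx":0.02,"ty":0.011,"tz":-0.002,"claw":0.0},{"ax":0,"ay":0,"az":-0.034,"tx":0.06,"ty":0.032,"tz":-0.002,"claw":0.0},{"ax":0,"ay":0,"az":-0.034,"tx":0.1,"ty":0.053,"tz":-0.002,"claw":0.0},{"ax":0,"ay":0,"az":-0.034,"tx":0.14,"ty":0.075,"tz":-0.002,"claw":0.0},{"ax":0,"ay":0,"az":-0.034,"tx":0.18,"ty":0.096,"tz":-0.002,"claw":0.0},{"ax":0,"ay":0,"az":-0.034,"tx":0.22,"ty":0.117,"tz":-0.002,"claw":0.0},{"ax":0,"ay":0,"az":-0.034,"tx":0.26,"ty":0.139,"tz":-0.002,"claw":0.0},{"ax":0,"ay":0,"az":-0.034,"tx":0.3,"ty":0.16,"tz":-0.002,"claw":0.0},{"ax":0,"ay":0,"az":-0.034,"tx":0.34,"ty":0.181,"tz":-0.002,"claw":0.0},{"ax":0,"ay":0,"az":-0.034,"tx":0.37,"ty":0.197,"tz":-0.002,"claw":0.0},{"ax":0,"ay":0,"az":-0.034,"tx":0.39,"ty":0.208,"tz":-0.002,"claw":0.0},{"ax":0,"ay":0,"az":-0.034,"tx":0.399,"ty":0.213,"tz":-0.002,"claw":0.0},{"ax":0,"ay":0,"az":-0.034,"tx":0.399,"ty":0.213,"tz":-0.002,"claw":0.0},{"ax":0,"ay":0,"az":-0.034,"tx":0.399,"ty":0.213,"tz":-0.002,"claw":0.0}])

```text
clock: 7.18
tcp_pos: [0.5379, 0.2068, 0.3808]
eef_rot: [0.498, 0.867, -0.001, -0.001]
force: [0.6, -0.0, -5.4]
width: 0.158
```

Run:
```python
from h import *
delta([.5369,.2082,.32],2.099)
for n in('side','wrist','scene'):
    p=optics.get_image(n); np.savez(n+'4.npz',**{k:p[k] for k in('img','K','R','t')})
    if n=='side': cv2.imwrite('pics/side4.png',cv2.resize(p['img'][60:260,220:420],(800,600)[:1]*1+(600,) ) if 0 else cv2.resize(p['img'][60:260,220:420],(600,600),interpolation=cv2.INTER_CUBIC))
    if n=='wrist': cv2.imwrite('pics/w4.png',p['img'])
```

```text
clock 7.175 pos [0.5379 0.2068 0.3808] yaw 2.098 q7 -0.194 F [ 0.6 -0.  -5.4] M [ 0.   -0.05  0.02] w 0.158
t [0.0017 0.     0.0608] a [-0.0021 -0.0003 -0.001 ]
```

View pics/side4.png

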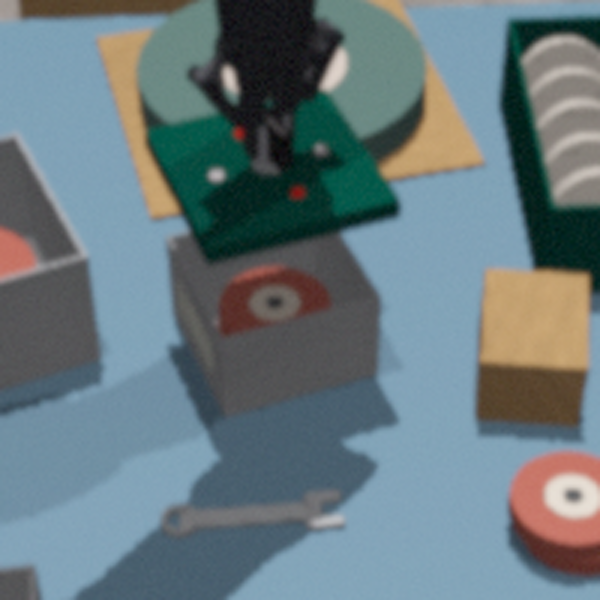

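Side view (enlarged): the held pair is level over the tin, and its edges are parallel to the rim. I'll lower to just above the rim and check from near.

Request:
apply_moves(commands=[{"ax":-0.002,"ay":0,"az":-0.001,"tx":0.0015,"ty":0,"tz":0.03,"claw":0.0},{"ax":-0.002,"ay":0,"az":-0.001,"tx":0.0015,"ty":0,"tz":0.06,"claw":0.0},{"ax":-0.002,"ay":0,"az":-0.001,"tx":0.0015,"ty":0,"tz":0.077,"claw":0.0},{"ax":-0.002,"ay":0,"az":-0.001,"tx":0.0015,"ty":0,"tz":0.08,"claw":0.0},{"ax":-0.002,"ay":0,"az":-0.001,"tx":0.0015,"ty":0,"tz":0.08,"claw":0.0},{"ax":-0.002,"ay":0,"az":-0.001,"tx":0.0015,"ty":0,"tz":0.08,"claw":0.0}])

```text
clock: 8.07
tcp_pos: [0.5372, 0.2096, 0.3022]
eef_rot: [0.497, 0.867, 0.001, 0.0]
force: [0.7, 0.7, -5.8]
width: 0.159
```

Run:
```python
from h import *
delta([.5372,.2083,.2795],2.099)
o=[]
for n in('side','scene'):
    p=optics.get_image(n); im=p['img'].copy(); q=[.5372,.2083,.321]
    T=proj(p,box(q,.144,0,.09)); c=T.mean(0).astype(int)
    x0,y0=c[0]-65,c[1]-75
    big=cv2.resize(im[y0:y0+150,x0:x0+130],(390,450),interpolation=cv2.INTER_CUBIC)
    for X,col in((box(q,.144,0,.09),(0,255,255)),(box([*state()['tcp_pos'][:2],.321],.162,state()['tcp_pos'][2]-.199,state()['tcp_pos'][2]-.181),(255,0,255))):
        P=((proj(p,X)-[x0,y0]+.5)*3).astype(int)
        for a,b in((0,1),(1,3),(3,2),(2,0),(4,5),(5,7),(7,6),(6,4),(0,4),(1,5),(2,6),(3,7)): cv2.line(big,tuple(map(int,P[a])),tuple(map(int,P[b])),col,1)
    o.append(big)
cv2.imwrite('pics/ov5.png',np.hstack(o))
```

```text
clock 8.075 pos [0.5372 0.2096 0.3022] yaw 2.1002 q7 -0.258 F [ 0.7  0.7 -5.8] M [-0.02  0.    0.05] w 0.159
t [-0.0012 -0.0007  0.0227] a [ 0.0028 -0.0008  0.0012]
```

View pics/ov5.png

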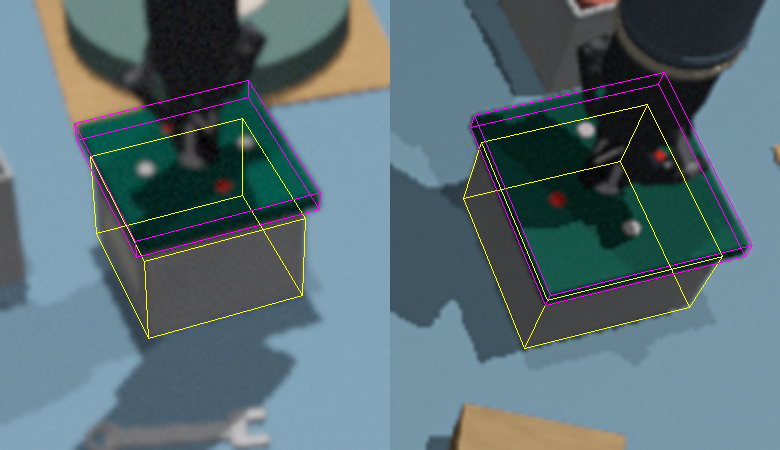

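Model wireframes overlay the tin and the held lid in both views within about a pixel. I'll continue gently.

Request:
apply_moves(commands=[{"ax":0.002,"ay":-0.001,"az":0.001,"tx":-0.001,"ty":-0.0005,"tz":0.002,"claw":0.0},{"ax":0.002,"ay":-0.001,"az":0.001,"tx":-0.001,"ty":-0.0005,"tz":0.005,"claw":0.0},{"ax":0.002,"ay":-0.001,"az":0.001,"tx":-0.001,"ty":-0.0005,"tz":0.008,"claw":0.0},{"ax":0.002,"ay":-0.001,"az":0.001,"tx":-0.001,"ty":-0.0005,"tz":0.011,"claw":0.0},{"ax":0.002,"ay":-0.001,"az":0.001,"tx":-0.001,"ty":-0.0005,"tz":0.014,"claw":0.0},{"ax":0.002,"ay":-0.001,"az":0.001,"tx":-0.001,"ty":-0.0005,"tz":0.016,"claw":0.0},{"ax":0.002,"ay":-0.001,"az":0.001,"tx":-0.001,"ty":-0.0005,"tz":0.016,"claw":0.0}])

```text
clock: 9.05
tcp_pos: [0.5369, 0.2083, 0.285]
eef_rot: [0.498, 0.867, -0.001, -0.0]
force: [0.2, -0.4, -6.2]
width: 0.157
```

Run:
```python
from h import *
delta([.5372,.2083,.2795],2.099)
```

```text
clock 9.05 pos [0.5369 0.2083 0.285 ] yaw 2.0993 q7 -0.271 F [ 0.2 -0.4 -6.2] M [-0.03  0.02 -0.  ] w 0.157
t [-0.0001  0.0002  0.0055] a [-0.0013 -0.0001  0.0003]
```

Request:
apply_moves(commands=[{"ax":-0.001,"ay":0,"az":0,"tx":0,"ty":0,"tz":0.001,"claw":0.0},{"ax":-0.001,"ay":0,"az":0,"tx":0,"ty":0,"tz":0.002,"claw":0.0},{"ax":-0.001,"ay":0,"az":0,"tx":0,"ty":0,"tz":0.003,"claw":0.0},{"ax":-0.001,"ay":0,"az":0,"tx":0,"ty":0,"tz":0.004,"claw":0.0},{"ax":-0.001,"ay":0,"az":0,"tx":0,"ty":0,"tz":0.005,"claw":0.0},{"ax":-0.001,"ay":0,"az":0,"tx":0,"ty":0,"tz":0.005,"claw":0.0}])

```text
clock: 9.8
tcp_pos: [0.537, 0.2084, 0.2803]
eef_rot: [0.498, 0.867, 0.0, 0.0]
force: [-0.1, 0.1, -2.6]
width: 0.156
```

Request:
apply_moves(commands=[{"ax":0,"ay":0,"az":0,"tx":0,"ty":0,"tz":0.0005,"claw":0.0},{"ax":0,"ay":0,"az":0,"tx":0,"ty":0,"tz":0.001,"claw":0.0},{"ax":0,"ay":0,"az":0,"tx":0,"ty":0,"tz":0.001,"claw":0.0}])

```text
clock: 10.18
tcp_pos: [0.537, 0.2083, 0.2794]
eef_rot: [0.498, 0.867, 0.0, 0.0]
force: [-0.9, -0.3, -0.1]
width: 0.153
```

Request:
apply_moves(commands=[{"ax":0,"ay":0,"az":0,"tx":0,"ty":0,"tz":0.0005,"claw":0.0},{"ax":0,"ay":0,"az":0,"tx":0,"ty":0,"tz":0.0005,"claw":0.0},{"ax":0,"ay":0,"az":0,"tx":0,"ty":0,"tz":0.0005,"claw":0.0}])

```text
clock: 10.55
tcp_pos: [0.537, 0.2084, 0.2793]
eef_rot: [0.498, 0.867, 0.0, 0.0]
force: [-2.0, -0.5, 5.5]
width: 0.152
```

Run:
```python
from h import *
delta([.5372,.2083,.2795],2.099)
W=optics.get_image('wrist'); cv2.imwrite('pics/w6.png',W['img']); np.savez('w6.npz',**{k:W[k] for k in('img','K','R','t')})
W=optics.get_image('side'); cv2.imwrite('pics/s6.png',cv2.resize(W['img'][90:230,240:380],(560,560),interpolation=cv2.INTER_CUBIC))
```

```text
clock 10.55 pos [0.537  0.2084 0.2793] yaw 2.0993 q7 -0.277 F [-2.  -0.5  5.5] M [-0.36  0.41  0.06] w 0.152
t [-0.0002  0.0002 -0.0002] a [0.0006 0.0003 0.0003]
```

View pics/s6.png

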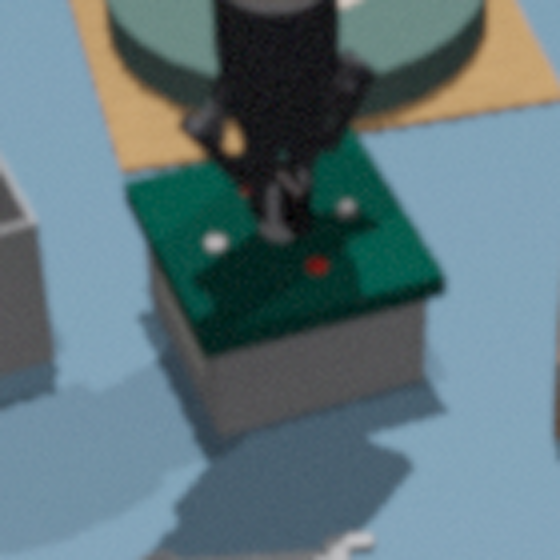

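The lid is home: contact force rose sharply at TCP z 0.2793, against 0.279 expected, and the picture shows it level and square on the tin. Now turn anticlockwise.

Request:
apply_moves(commands=[{"ax":0,"ay":0,"az":-0.06,"tx":0,"ty":0,"tz":0,"claw":0.0},{"ax":0,"ay":0,"az":-0.17,"tx":0,"ty":0,"tz":0,"claw":0.0},{"ax":0,"ay":0,"az":-0.29,"tx":0,"ty":0,"tz":0,"claw":0.0},{"ax":0,"ay":0,"az":-0.41,"tx":0,"ty":0,"tz":0,"claw":0.0},{"ax":0,"ay":0,"az":-0.53,"tx":0,"ty":0,"tz":0,"claw":0.0},{"ax":0,"ay":0,"az":-0.6,"tx":0,"ty":0,"tz":0,"claw":0.0},{"ax":0,"ay":0,"az":-0.6,"tx":0,"ty":0,"tz":0,"claw":0.0}])

```text
clock: 11.52
tcp_pos: [0.5369, 0.2083, 0.2793]
eef_rot: [0.219, 0.976, 0.0, 0.0]
force: [-1.9, -1.8, 7.1]
width: 0.153
```

Run:
```python
from h import *
delta([.537,.2083,.2793],2.699)
W=optics.get_image('wrist'); W=dict(W); z=.080+.018
im=W['img'].astype(int); np.savez('w7.npz',img=W['img'],K=W['K'],R=W['R'],t=W['t']); cv2.imwrite('pics/w7.png',W['img'])
print(proj(W,[[.537+.045*np.cos(a),.2083+.045*np.sin(a),z] for a in .321+np.arange(4)*np.pi/2]).round())
```

```text
clock 11.525 pos [0.5369 0.2083 0.2793] yaw 2.7001 q7 0.204 F [-1.9 -1.8  7.1] M [-0.4   0.53  0.06] w 0.153
t [-0.0001  0.0001  0.    ] a [0.0002 0.0003 0.0011]
[[386. 387.]
 [398. 246.]
 [233. 242.]
 [238. 384.]]
```

View pics/w7.png

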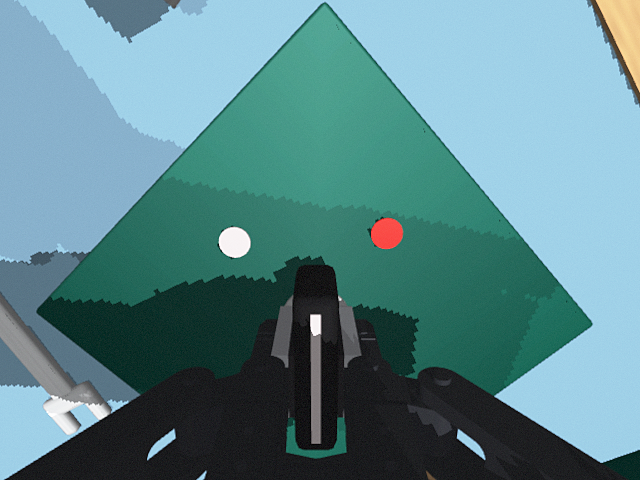

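The lid stayed put: the white dot is at (234,242) against (233,242) predicted. Continue to near the stop.

Request:
apply_moves(commands=[{"ax":0,"ay":0,"az":-0.06,"tx":0,"ty":0,"tz":0,"claw":0.0},{"ax":0,"ay":0,"az":-0.17,"tx":0,"ty":0,"tz":0,"claw":0.0},{"ax":0,"ay":0,"az":-0.29,"tx":0,"ty":0,"tz":0,"claw":0.0},{"ax":0,"ay":0,"az":-0.41,"tx":0,"ty":0,"tz":0,"claw":0.0},{"ax":0,"ay":0,"az":-0.53,"tx":0,"ty":0,"tz":0,"claw":0.0},{"ax":0,"ay":0,"az":-0.63,"tx":0,"ty":0,"tz":0,"claw":0.0},{"ax":0,"ay":0,"az":-0.7,"tx":0,"ty":0,"tz":0,"claw":0.0},{"ax":0,"ay":0,"az":-0.7,"tx":0,"ty":0,"tz":0,"claw":0.0}])

```text
clock: 12.58
tcp_pos: [0.5369, 0.2082, 0.2793]
eef_rot: [-0.129, 0.992, -0.0, 0.0]
force: [-2.4, -2.6, 7.6]
width: 0.156
```

Run:
```python
from h import *
delta([.537,.2083,.2793],2.699+.7)
```

```text
clock 12.575 pos [0.5369 0.2082 0.2793] yaw -2.8831 q7 0.775 F [-2.4 -2.6  7.6] M [-0.5   0.64  0.02] w 0.156
t [-0.0001  0.0001  0.    ] a [-0.0004  0.0002  0.0011]
```

Request:
apply_moves(commands=[{"ax":0,"ay":0,"az":-0.02,"tx":0,"ty":0,"tz":0,"claw":0.0},{"ax":0,"ay":0,"az":-0.04,"tx":0,"ty":0,"tz":0,"claw":0.0},{"ax":0,"ay":0,"az":-0.05,"tx":0,"ty":0,"tz":0,"claw":0.0},{"ax":0,"ay":0,"az":-0.05,"tx":0,"ty":0,"tz":0,"claw":0.0}])

```text
clock: 13.08
tcp_pos: [0.5369, 0.2082, 0.2793]
eef_rot: [-0.153, 0.988, -0.0, 0.0]
force: [-3.7, -2.3, 7.8]
width: 0.154
```

Run:
```python
from h import *
delta([.537,.2083,.2793],3.449)
```

```text
clock 13.075 pos [0.5369 0.2082 0.2793] yaw -2.8341 q7 0.815 F [-3.7 -2.3  7.8] M [-0.48  0.57  0.02] w 0.154
t [-0.0001  0.0001  0.    ] a [-0.0006  0.0003  0.0001]
```

Request:
apply_moves(commands=[{"ax":0,"ay":0,"az":-0.01,"tx":0,"ty":0,"tz":0,"claw":0.0},{"ax":0,"ay":0,"az":-0.015,"tx":0,"ty":0,"tz":0,"claw":0.0},{"ax":0,"ay":0,"az":-0.015,"tx":0,"ty":0,"tz":0,"claw":0.0}])

```text
clock: 13.45
tcp_pos: [0.5369, 0.2082, 0.2793]
eef_rot: [-0.16, 0.987, -0.0, 0.0]
force: [-3.3, -2.1, 7.1]
width: 0.156
```

Run:
```python
from h import *
delta([.537,.2083,.2793],3.464)
W=optics.get_image('wrist'); np.savez('w8.npz',img=W['img'],K=W['K'],R=W['R'],t=W['t']); cv2.imwrite('pics/w8.png',W['img'])
print(proj(W,[[.537+.045*np.cos(a),.2083+.045*np.sin(a),.098] for a in .321+np.arange(4)*np.pi/2]).round())
im=W['img'].astype(int); k=(im[...,2]>130)&(im[...,2]>.8*im[...,1]); k[:170]=0;k[360:]=0;k[:,:240]=0;k[:,410:]=0
n,l,st,ce=cv2.connectedComponentsWithStats(k.astype(np.uint8))
print([(s.tolist(),c.round(1)) for s,c in zip(st[1:],ce[1:]) if s[4]>60])
```

```text
clock 13.45 pos [0.5369 0.2082 0.2793] yaw -2.8197 q7 0.827 F [-3.3 -2.1  7.1] M [-0.48  0.63 -0.21] w 0.156
t [-0.0001  0.0001  0.    ] a [-0.0005  0.0002 -0.0005]
[[314. 410.]
 [424. 317.]
 [314. 209.]
 [204. 317.]]
[([300, 194, 33, 33, 848], array([316.1, 209.7])), ([311, 315, 10, 45, 450], array([315.5, 337. ]))]
```

The stop is reached: Mz jumped from +0.02 to −0.21 N m. The white dot (316,210) sits in line with the wing stripe (315.5). I'll relax the torque and lift slowly.

Request:
apply_moves(commands=[{"ax":0,"ay":0,"az":0.004,"tx":0,"ty":0,"tz":0,"claw":0.0},{"ax":0,"ay":0,"az":0.004,"tx":0,"ty":0,"tz":-0.001,"claw":0.0},{"ax":0,"ay":0,"az":0.004,"tx":0,"ty":0,"tz":-0.002,"claw":0.0},{"ax":0,"ay":0,"az":0.004,"tx":0,"ty":0,"tz":-0.003,"claw":0.0},{"ax":0,"ay":0,"az":0.004,"tx":0,"ty":0,"tz":-0.004,"claw":0.0},{"ax":0,"ay":0,"az":0.004,"tx":0,"ty":0,"tz":-0.005,"claw":0.0},{"ax":0,"ay":0,"az":0.004,"tx":0,"ty":0,"tz":-0.005,"claw":0.0},{"ax":0,"ay":0,"az":0.004,"tx":0,"ty":0,"tz":-0.005,"claw":0.0}])

```text
clock: 14.5
tcp_pos: [0.537, 0.2083, 0.2837]
eef_rot: [-0.159, 0.987, -0.0, 0.0]
force: [-0.3, -2.3, -1.3]
width: 0.151
```

Run:
```python
from h import *
delta([.537,.2083,.2843],3.460)
```

```text
clock 14.5 pos [0.537  0.2083 0.2837] yaw -2.823 q7 0.83 F [-0.3 -2.3 -1.3] M [-0.2  -0.06  0.04] w 0.151
t [-0.      0.     -0.0006] a [-0.0001  0.0001  0.0002]
```

Fz is −1.3 N with a −2.3 N side force, so there's a light rub. I'll ease the lid 0.7 mm towards −y before lifting on.

Request:
apply_moves(commands=[{"ax":0,"ay":0,"az":0,"tx":0.0002,"ty":-0.0007,"tz":0,"claw":0.0},{"ax":0,"ay":0,"az":0,"tx":0.0002,"ty":-0.0007,"tz":0,"claw":0.0},{"ax":0,"ay":0,"az":0,"tx":0.0002,"ty":-0.0007,"tz":0,"claw":0.0}])

```text
clock: 14.88
tcp_pos: [0.537, 0.2076, 0.2837]
eef_rot: [-0.159, 0.987, 0.0, 0.0]
force: [-0.7, 0.6, -3.1]
width: 0.153
```

Run:
```python
from h import *
delta([.537,.2083,.2843],3.460)
```

```text
clock 14.875 pos [0.537  0.2076 0.2837] yaw -2.8229 q7 0.831 F [-0.7  0.6 -3.1] M [-0.04  0.   -0.06] w 0.153
t [-0.0003  0.0006 -0.0006] a [0.0002 0.0001 0.0003]
```

The load is now just the outer lid's weight (−3.1 N) with no side force. Keep lifting.

Request:
apply_moves(commands=[{"ax":0,"ay":0,"az":0,"tx":0,"ty":0,"tz":-0.002,"claw":0.0},{"ax":0,"ay":0,"az":0,"tx":0,"ty":0,"tz":-0.004,"claw":0.0},{"ax":0,"ay":0,"az":0,"tx":0,"ty":0,"tz":-0.006,"claw":0.0},{"ax":0,"ay":0,"az":0,"tx":0,"ty":0,"tz":-0.008,"claw":0.0},{"ax":0,"ay":0,"az":0,"tx":0,"ty":0,"tz":-0.008,"claw":0.0}])

```text
clock: 15.5
tcp_pos: [0.537, 0.2076, 0.2919]
eef_rot: [-0.159, 0.987, 0.0, 0.0]
force: [0.9, 0.2, -3.7]
width: 0.157
```

Request:
apply_moves(commands=[{"ax":0,"ay":0,"az":0,"tx":0,"ty":0,"tz":-0.002,"claw":0.0},{"ax":0,"ay":0,"az":0,"tx":0,"ty":0,"tz":-0.005,"claw":0.0},{"ax":0,"ay":0,"az":0,"tx":0,"ty":0,"tz":-0.01,"claw":0.0},{"ax":0,"ay":0,"az":0,"tx":0,"ty":0,"tz":-0.015,"claw":0.0},{"ax":0,"ay":0,"az":0,"tx":0,"ty":0,"tz":-0.02,"claw":0.0},{"ax":0,"ay":0,"az":0,"tx":0,"ty":0,"tz":-0.02,"claw":0.0}])

```text
clock: 16.25
tcp_pos: [0.5371, 0.2077, 0.3122]
eef_rot: [-0.159, 0.987, 0.0, 0.0]
force: [-0.8, 1.0, -2.9]
width: 0.156
```

Request:
apply_moves(commands=[{"ax":0,"ay":0,"az":0,"tx":0,"ty":0,"tz":-0.01,"claw":0.0},{"ax":0,"ay":0,"az":0,"tx":0,"ty":0,"tz":-0.03,"claw":0.0},{"ax":0,"ay":0,"az":0,"tx":0,"ty":0,"tz":-0.05,"claw":0.0},{"ax":0,"ay":0,"az":0,"tx":0,"ty":0,"tz":-0.07,"claw":0.0},{"ax":0,"ay":0,"az":0,"tx":0,"ty":0,"tz":-0.09,"claw":0.0},{"ax":0,"ay":0,"az":0,"tx":0,"ty":0,"tz":-0.1,"claw":0.0},{"ax":0,"ay":0,"az":0,"tx":0,"ty":0,"tz":-0.1,"claw":0.0},{"ax":0,"ay":0,"az":0,"tx":0,"ty":0,"tz":-0.1,"claw":0.0},{"ax":0,"ay":0,"az":0,"tx":0,"ty":0,"tz":-0.1,"claw":0.0}])

```text
clock: 17.38
tcp_pos: [0.5369, 0.2074, 0.411]
eef_rot: [-0.159, 0.987, -0.0, -0.001]
force: [-0.7, -0.5, -2.8]
width: 0.158
```

Run:
```python
from h import *
delta([.537,.2076,.41],3.460)
o=[]
for n in('side','scene'):
    p=optics.get_image(n); c=proj(p,[.537,.2083,.13])[0].astype(int); x0,y0=c[0]-65,c[1]-75
    big=cv2.resize(p['img'][y0:y0+150,x0:x0+130],(390,450),interpolation=cv2.INTER_CUBIC)
    P=((proj(p,box([.537,.2083,.321],.150,.090,.094))-[x0,y0]+.5)*3).astype(int)
    for a,b in((4,5),(5,7),(7,6),(6,4)): cv2.line(big,tuple(map(int,P[a])),tuple(map(int,P[b])),(255,0,255),1)
    o.append(big)
cv2.imwrite('pics/end.png',np.hstack(o))
```

```text
clock 17.375 pos [0.5369 0.2074 0.411 ] yaw -2.8227 q7 0.967 F [-0.7 -0.5 -2.8] M [0.04 0.04 0.03] w 0.158
t [-0.0002  0.0002  0.001 ] a [-0.     -0.0013  0.0004]
```

View pics/end.png

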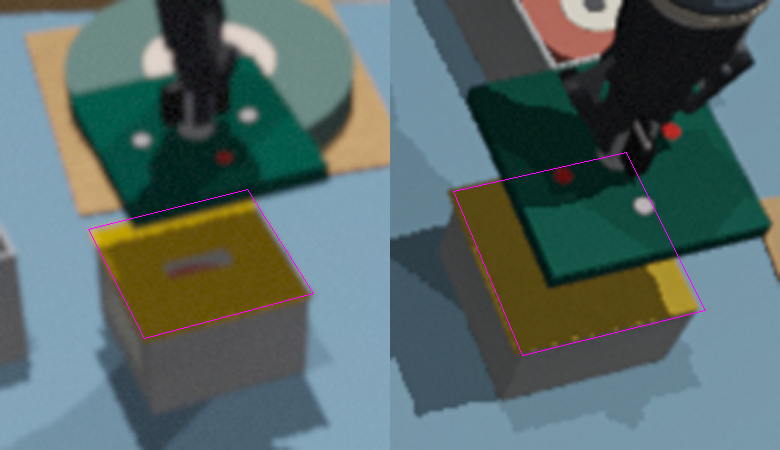

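The yellow inner lid lies seated in its predicted outline in both views. The outer lid is level, 13 cm up and over the tin. Handing in.

```bash
python3 -c "
from cell import ticket,state
import numpy as np
s=state();print(np.abs(s['joint_velocities']).max()); print(ticket.job_done())"
```

```text
0.004411805342594131
the job is handed in; nothing more can be done
None
```

I did the job in the order asked and handed it in at about 17.4 s. The arm was still holding the outer lid level and still over the tin, about 13 cm above where it sat.

1. **Lift and seat:** I lifted both lids by the knob and carried them to the small tin. I lowered them until contact at TCP z 0.2793 (expected 0.279), with a gentle press of about 5–8 N.
2. **Turn:** I turned the knob about 1.36 rad anticlockwise until the torque stepped from about 0 to −0.2 N m, which is the stop. I then eased the tool back 0.004 rad to relax that torque. The white dot lined up with the wing to within 1 pixel.
3. **Lift off:** I lifted the outer lid off alone.

**Last checks:**
- The load on the wrist was −2.8 N, which is the outer lid's weight alone.
- The inner lid's flange matches its predicted seated outline in both the scene and side views.
- The final joint speed was close to zero.

**What went off plan:**
- My first move call was refused because fields were missing, so nothing moved.
- About 4 mm into the last lift, a side force of about 2.3 N showed a light rub. I shifted the lid 0.7 mm sideways, the force went away, and the rest of the lift was free.
- I viewed 9 pictures. I did not measure the other things on the bench one by one at the end; the last crops, which cover only the area round the tin, show nothing moved there.

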